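# Bring the tin round on the tasting carousel

### The arm

A 7-joint arm with a two-finger parallel gripper is mounted at the origin on the work surface. World frame = base frame: x ahead of the robot, y to its left, z up, the work surface at z = 0. Lengths are in m, angles in rad, forces in N, time in s.
With the tool pointing down it reaches from about 0.4 to 0.85 m from the base axis. Payload 10.4 kg.
Tool frame: the origin (TCP) lies at the very end of the fingers, on their centre line; the grasp point (between the pads) lies 19 mm behind it; z points along the fingers, y is the line along which they close (so a half turn about z gives the same grasp; the last joint's range is limited). The gripper opens to 87 mm and grips with 3 to 60 N. Pads are 19 mm wide; open, the fingers measure 117 mm over their backs; the gripper's body (75 mm by 190 mm) begins 51 mm behind the grasp point.
Start: joints at [-1.188, 0.332, -0.065, 1.46, 0.022, 1.35, -0.088], TCP at [0.247, 0.574, 0.223] pointing down, gripper open.
Joint ranges: [-2.6, 2.6], [-0.5, 2.12], [-1.47, 1.34], [0.16, 2.42], [-1.27, 4.41], [0.06, 2.06], [-2.6, 2.6]. Speed limits (rad/s): [2.22, 2.22, 2.79, 2.79, 3.14, 3.14, 3.14].

### API

Orientations are given as a unit quaternion [x, y, z, w].
In Python, from bench import r gives the robot as it stands.
- The arm moves only by the shell command python3 -m crank 'ROWS' [FORCE]. ROWS is JSON, a list that holds one entry, the list of rows, each a list of 5 numbers: the shift along the tool's x, y, z in mm, then the turn about the tool's z in degrees, then the opening, from -1 (shut) to 1 (fully open). A call has 1 to 20 rows; each row is the pose to reach, as a shift and turn from the pose commanded when the call began, along the tool's axes at that moment; what a row does not reach only later rows make up. A row lasts 1/10 s, in which the tool goes at most 50 mm and 8.59 degrees, less where a joint would pass 70% of its speed; a pose out of reach is approached as far as the arm can. A call with a gripper value outside its range is refused whole. The fingers move at their own pace and stop on an object; FORCE is the grip in N (left out, the last holds). Time passes only in rows, so rows that repeat a pose let the fingers close. It gives the time, the measured TCP pose, the force, the opening and the grip force at its end, in the units of the state.
- r.read_state(): the state, without advancing time (a new reading comes with each control period).
- r.camera(name): name is "side" or "top"; returns a dict with "image" (420x560x3 uint8, red, green, blue), "vfov" (degrees; the focal length in pixels is half the picture's height over the tangent of half this angle, whatever the lens; pixels are square), "cx", "cy" (the principal point, pixels), "eye" and "attitude" of the camera in the world. Camera axes: x right, y down, z forward; pixel columns grow to the right and rows downward; lengths in m; the calibration is good to about 2 mm. A picture is of the moment at which its call begins. There is no depth.
- r.close_job(): hands the job in; it is judged then, once.
The state is a dict: "time": time; "joint_positions": joint angles; "joint_vel": joint speeds; "joint_torque": joint torques, N m; "ee_pos": TCP position; "eef_rot": TCP orientation; "ft_force": force on the tool from outside, world axes, zero at the start; "torque": the same for the moment, N m; "width": finger opening in m; "grip_force": force on a finger pad.
Only numpy, scipy, OpenCV 4.12 (cv2) and the standard library are available. Lean on these libraries where they do the work, as an engineer would, in place of code of your own. Each camera call takes 0.05 s, during which the arm holds its last target. There are 200 camera calls.

### The job

On the shop counter stands a four-armed wooden tasting carousel. Push gently against its bare spokes with a finger to turn it, until the tray with the round flat-topped tin stands squarely in front of the card holder that is joined to the carousel's foot, and leave it at rest there. Do not touch or lift the tin or the other goods in the trays, do not spin the carousel or push hard, and leave the things around it where they are.

Things in the scene. Friction and masses are not known exactly. Their poses are not given: they have to be found in the camera images.
- carousel (a joint): Turning angle of the four-armed wooden tasting carousel, rad, 0 at the start, growing counter-clockwise seen from above; it can turn at least 3.5 rad either way. Upright axis. It turns against a light steady friction (about 2 N at the middle of a spoke), has no spring, and stays where it is left.
- carousel_hub (a point): Point on the carousel's upright axis, 81 mm above the counter, mid-height of the spokes; its x axis lies along spoke 0 and turns with the carousel. Round hub 60 mm across, 95 mm high, with a 24 mm steel nut up to 107 mm. Four level wooden spokes stand out 90 degrees apart, each ending in a square open tray 85 mm wide, centred 155 mm from the axis, floor 65 mm and rim 90 mm above the counter.
- spoke0 (a point): Middle of spoke 0, 72 mm from the axis, 81 mm above the counter; the x axis points outward. All four spokes are alike: 14 mm wide, 18 mm high (72 to 90 mm above the counter), bare from 30 to 112 mm from the axis, with free space between them; below them is only the round fixed foot.
- foot: Fixed wooden foot of the carousel: a disc 170 mm across and 30 mm high, and a bar 40 mm wide and 12 mm high that joins it to the card holder. Origin under its centre, on the carousel's axis; x axis towards the card holder.
- serving_place (a point): Point 155 mm from the carousel's axis, 82 mm above the counter, directly in front of the card holder (on its hub side): where the middle of the tin has to come. The card holder is a wooden block 75 mm wide with an upright blank card, 88 mm high in all, 236 mm from the axis in the same direction (this point's x axis); no other card holder is joined to the carousel's foot.
- tin_mid (a point): Middle (half-way up) of the round flat-topped steel tin with a lid, 65 mm across, 34 mm high, which stands loose in one of the four trays (any of them), with about 5 mm of play all round.
- tin: The same tin; origin at the centre of its underside.
- carton_mid (a point): Middle of the square cardboard carton, 54 x 54 x 34 mm, loose in another tray.
- carton: The same carton; origin at the centre of its underside.
- bun_mid (a point): Middle of the round domed bun, 62 mm across, 34 mm high, loose in another tray.
- bun: The same bun; origin at the centre of its underside.
- cake_mid (a point): Middle of the oblong cake bar, 64 x 36 x 30 mm, loose in another tray.
- cake: The same cake bar; origin at the centre of its underside.
- jar: Lidded glass jar, 68 mm across, 110 mm high, loose on the counter; origin under its centre.
- can: Can, 66 mm across, 100 mm high, loose on the counter; origin under its centre.
- tongs: Steel serving tongs lying on the counter, about 200 mm long and 40 mm wide, 14 mm high; origin under their middle.
- cup: White cup, 72 mm across, 75 mm high, loose on the counter; origin under its centre.

How it is judged:
At the end, for the whole second after the job is handed in: The tin stands upright in its tray with its middle within 18 mm (horizontally) of the serving place in front of the card holder, and the carousel is at rest (horizontal distance between tin_mid and serving_place below 0.018 m and velocity of joint carousel between -0.03 and 0.03 rad/s and height (world z) of tin_mid between 0.072 and 0.092 m and angle between tin_mid's own z axis and vertical below 0.15 rad); the robot touches nothing.
It fails at once if the robot touches the tin, carton, bun or cake (contact force between any of the fingers, the arm and tin above 0.5 N or contact force between any of the fingers, the arm and carton above 0.5 N or contact force between any of the fingers, the arm and bun above 0.5 N or contact force between any of the fingers, the arm and cake above 0.5 N).
It fails at once if the tin, carton, bun or cake is lifted, tipped over or leaves its tray (height (world z) of any of tin_mid, carton_mid, bun_mid, cake_mid above 0.105 m or height (world z) of any of tin_mid, carton_mid, bun_mid, cake_mid below 0.065 m or angle between any of tin_mid, carton_mid, bun_mid, cake_mid's own z axis and vertical above 0.4 rad or horizontal distance between any of tin_mid, carton_mid, bun_mid, cake_mid and carousel_hub above 0.185 m or horizontal distance between any of tin_mid, carton_mid, bun_mid, cake_mid and carousel_hub below 0.125 m).
It fails at once if something standing about on the counter is moved more than 15 mm (distance of any of jar, can, tongs, cup from where it was at the start of the episode above 0.015 m).
It fails at once if the carousel is spun faster than 2.5 rad/s (velocity of joint carousel above 2.5 rad/s or velocity of joint carousel below -2.5 rad/s).
It fails at once if the fingers strike, press or clamp anything with more than 60 N (contact force between the fingers and anything else above 60 N).
It also fails if it takes over 54 s, if anything falls off the work surface, if the arm or the gripper's body presses on something with over 40 N, if the wrist force passes 120 N, or if a joint passes its speed limit or range.

## Working session

There is one attempt and no reset: what is moved stays moved. The work goes in short steps, Python scripts to look and compute and a shell command to move; the robot and the scene stay as the last step left them, time stands still between calls to the robot, and variables do not carry over. Pictures are saved under pics/ and viewed, at most 10 in all, crops included, and the job is handed in when it is done.

```bash
mkdir -p pics; ls
python3 - <<'E'
from bench import r
import cv2
s=r.read_state(); print(s['ee_pos'],s['eef_rot'],s['width'],s['time'])
for n in('top','side'):
    c=r.camera(n); print(n,{k:v for k,v in c.items() if k!='image'})
    cv2.imwrite(f'pics/{n}0.png',c['image'][:,:,::-1])
E
```

```text
pics
[0.24657817 0.5738757  0.22175762] [ 2.01508475e-01  9.79486511e-01 -7.05800425e-04 -1.03758148e-04] 0.08701752319486387 0.0
top {'vfov': 44.22785276956404, 'cx': 281.99280782728715, 'cy': 213.1446424975674, 'eye': array([ 0.31326734, -0.00955982,  1.47563949]), 'attitude': array([-0.6983841 ,  0.70948458, -0.05828121,  0.07412546])}
side {'vfov': 50.66539273971653, 'cx': 283.1148757544812, 'cy': 205.5866349330681, 'eye': array([ 0.21563847, -1.04919418,  0.86241731]), 'attitude': array([ 0.87425346, -0.14958285,  0.06890009, -0.4566822 ])}
```

View pics/top0.png

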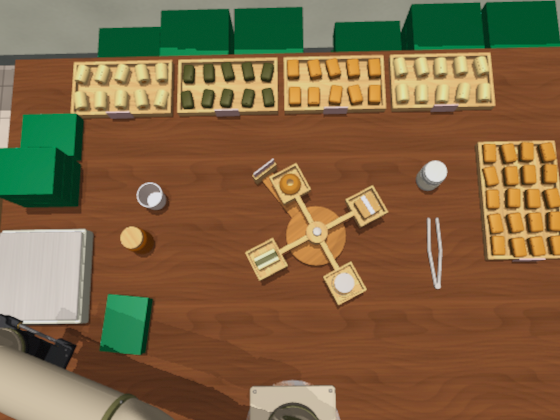

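View pics/side0.png

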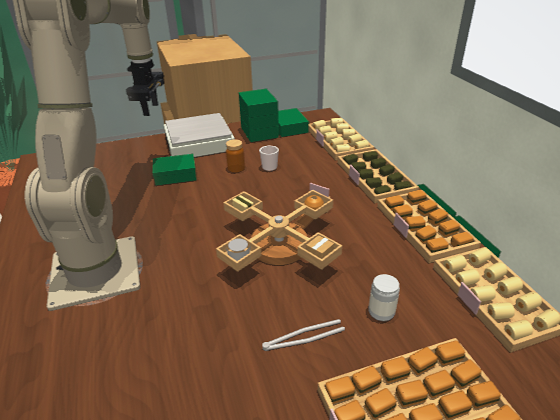

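The top view shows the hub nut at (317,231), the tin at (344,284), the bun at (290,184), the cake at (267,259) and the carton at (367,206). The card is at (264,169), so the tin is nearly opposite it. The side view agrees.

```bash
cat > h.py <<'E'
import numpy as np, cv2
from bench import r
from scipy.spatial.transform import Rotation as R
def ray(c,u,v,z):
    f=c['image'].shape[0]/2/np.tan(np.radians(c['vfov'])/2)
    d=R.from_quat(c['attitude']).apply([(u-c['cx'])/f,(v-c['cy'])/f,1])
    return c['eye']+d*(z-c['eye'][2])/d[2]
def pix(c,p):
    f=c['image'].shape[0]/2/np.tan(np.radians(c['vfov'])/2)
    q=R.from_quat(c['attitude']).inv().apply(np.array(p)-c['eye']); return [c['cx']+f*q[0]/q[2],c['cy']+f*q[1]/q[2]]
E
python3 - <<'E'
from h import *
c=r.camera('top'); s=r.camera('side')
hub=ray(c,317,231.5,.107); print('hub',hub, 'side',ray(s,279,220,.107))
for n,u,v,z in [('tin',344,283,.099),('bun',290,184,.09),('carton',367,206,.095),('cake',267,259,.09),('cardtop',264,168,.088)]:
    p=ray(c,u,v,z); d=(p-hub)[:2]; print(n,p.round(3),np.hypot(*d).round(3),np.degrees(np.arctan2(d[1],d[0])).round(1))
print('tin side',ray(s,238,243,.099))
for n,u,v in [('cup',150,200),('canorange',132,242),('jar',430,185),('tongs',435,250),('tongs end',437,288),('tongs end',430,218)]: print(n,ray(c,u,v,0.0).round(3))
im=cv2.resize(c['image'][130:330,215:415,::-1],None,fx=3,fy=3,interpolation=2); cv2.imwrite('pics/crop.png',im)
E
```

```text
hub [ 0.52162324 -0.07346423  0.107     ] side [ 0.52023401 -0.08778532  0.107     ]
tin [ 0.384 -0.141  0.099] 0.153 -153.7
bun [ 0.658 -0.003  0.09 ] 0.153 27.2
carton [ 0.591 -0.211  0.095] 0.155 -63.3
cake [0.452 0.062 0.09 ] 0.152 117.3
cardtop [0.706 0.068 0.088] 0.232 37.6
tin side [ 0.38737592 -0.13724309  0.099     ]
cup [0.64  0.409 0.   ]
canorange [0.516 0.457 0.   ]
jar [ 0.669 -0.411  0.   ]
tongs [ 0.479 -0.413  0.   ]
tongs end [ 0.372 -0.411  0.   ]
tongs end [ 0.572 -0.405  0.   ]
```

View pics/crop.png

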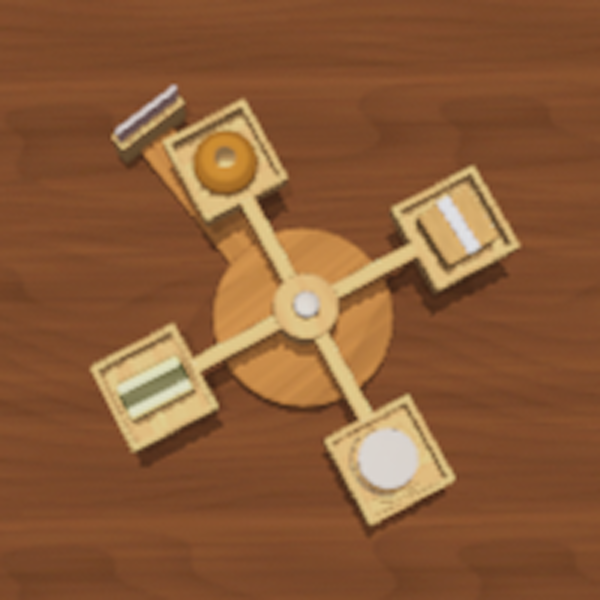

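```bash
cat > plan.py <<'E'
from h import *
HUB=np.array([.5216,-.0735])
def fin(ths,yaw,Rf=75):   # finger centre (world m, xy) touching spoke at ths (deg) from its ccw side
    a=np.radians(ths); n=np.array([-np.sin(a),np.cos(a)])
    b=a+np.pi/2-yaw; off=7+9.5*abs(np.cos(b))+15*abs(np.sin(b))
    t=np.sqrt(Rf**2-off**2); return HUB+(t*np.array([np.cos(a),np.sin(a)])+off*n)/1000
def totool(s,p):
    return R.from_quat(s['eef_rot']).inv().apply(np.array(p)-s['ee_pos'])*1000
E
python3 - <<'E'
from plan import *
s=r.read_state(); c=r.camera('side'); print('hub in side',pix(c,[*HUB,.107]))
x=R.from_quat(s['eef_rot']).apply([1,0,0]); print(x)
p=HUB+.075*np.array([np.cos(np.radians(157)),np.sin(np.radians(157))]); print(p)
print('above',totool(s,[*p,.17]), 'down', totool(s,[*p,.06]))
E
```

```text
hub in side [np.float64(277.87003744879803), np.float64(217.09180484708338)]
[-9.18807376e-01  3.94706227e-01 -2.35791660e-05]
[ 0.45256214 -0.04419517]
above [-433.26117875 -486.71853649   52.48833229] down [-433.25858505 -486.62896119  162.48829579]
```

```bash
python3 -m crank '[[[-433,-487,0,0,-1],[-433,-487,0,0,-1],[-433,-487,0,0,-1],[-433,-487,0,0,-1],[-433,-487,0,0,-1],[-433,-487,0,0,-1],[-433,-487,0,0,-1],[-433,-487,0,0,-1],[-433,-487,0,0,-1],[-433,-487,0,0,-1],[-433,-487,0,0,-1],[-433,-487,0,0,-1],[-433,-487,0,0,-1],[-433,-487,0,0,-1],[-433,-487,0,0,-1],[-433,-487,0,0,-1],[-433,-487,20,0,-1],[-433,-487,52,0,-1],[-433,-487,52,0,-1],[-433,-487,52,0,-1]]]' 5
python3 - <<'E'
from plan import *
s=r.read_state(); print(s['ee_pos'],s['eef_rot'],s['width'],s['ft_force'],s['joint_positions'])
for n in('top','side'):
    c=r.camera(n); im=c['image'][:,:,::-1]; im=im[110:340,190:440] if n=='top' else im[100:330,150:400]; cv2.imwrite(f'pics/{n}1.png',im)
a=cv2.imread('pics/top1.png');b=cv2.imread('pics/side1.png');cv2.imwrite('pics/both1.png',cv2.resize(np.hstack([a,b]),None,fx=1.6,fy=1.6))
E
```

```text
time: 2.25
ee_pos: [0.4521, -0.0432, 0.171]
eef_rot: [0.201, 0.98, -0.0, -0.0]
ft_force: [-0.3, 0.6, 0.2]
width: 0.0007
grip_force: 0.0
[ 0.45207663 -0.04322636  0.17100161] [ 2.00736119e-01  9.79645264e-01 -1.16444364e-04 -3.92935867e-04] 0.0006554908418677618 [-0.25629812  0.55397897  0.18242856] [-0.582377   -0.03821235  0.5728483   1.9859579   0.0223859   1.18865566
  1.14835043]
```

View pics/both1.png

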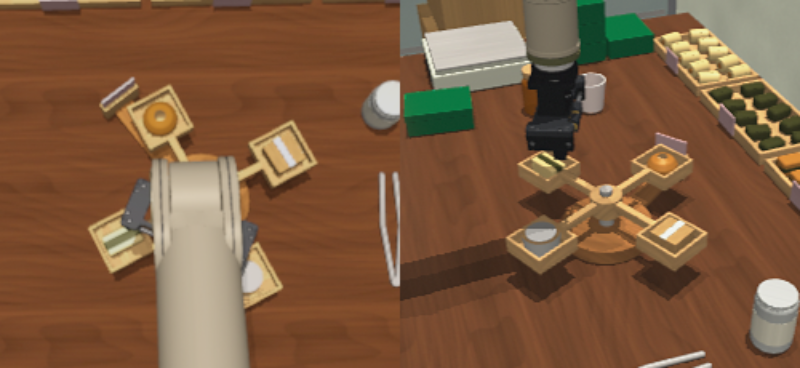

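The closed finger hangs above the gap between the cake and tin spokes, as planned. Next I lower it and compute the arc.

```bash
python3 -m crank '[[[0,0,30,0,-1],[0,0,60,0,-1],[0,0,85,0,-1],[0,0,100,0,-1],[0,0,111,0,-1],[0,0,111,0,-1],[0,0,111,0,-1]]]'
cat > arc.py <<'E'
import sys
from plan import *
s=r.read_state(); print(s['time'],s['ee_pos'],s['ft_force'],s['joint_positions'].round(2) if hasattr(s['joint_positions'],'round') else '')
x=R.from_quat(s['eef_rot']).apply([1,0,0]); yaw=np.arctan2(x[1],x[0])
for t in np.arange(*map(float,sys.argv[1:4])): 
    v=totool(s,[*fin(t,yaw),.06]); print(t,'[%d,%d,%d,0,-1]'%tuple(np.round([v[0],v[1],0])),end=' ')
E
python3 arc.py 122 40 -5
```

```text
time: 3.05
ee_pos: [0.453, -0.044, 0.0604]
eef_rot: [0.201, 0.98, 0.0, 0.001]
ft_force: [0.9, 0.2, 0.2]
width: 0.0002
grip_force: 0.0
3.05 [ 0.45301993 -0.04398875  0.06044589] [0.94499027 0.18797923 0.18937069] [-0.56  0.13  0.59  2.1  -0.09  0.93  1.25]
122.0 [-2,20,0,0,-1] 117.0 [-4,26,0,0,-1] 112.0 [-7,33,0,0,-1] 107.0 [-10,39,0,0,-1] 102.0 [-14,45,0,0,-1] 97.0 [-19,50,0,0,-1] 92.0 [-24,55,0,0,-1] 87.0 [-30,60,0,0,-1] 82.0 [-36,64,0,0,-1] 77.0 [-43,68,0,0,-1] 72.0 [-50,71,0,0,-1] 67.0 [-58,73,0,0,-1] 62.0 [-63,74,0,0,-1] 57.0 [-68,75,0,0,-1] 52.0 [-74,75,0,0,-1] 47.0 [-79,75,0,0,-1] 42.0 [-85,74,0,0,-1]
```

```bash
python3 -m crank '[[[-1,7,0,0,-1],[-1,13,0,0,-1],[-2,20,0,0,-1],[-4,26,0,0,-1],[-7,33,0,0,-1],[-10,39,0,0,-1],[-14,45,0,0,-1],[-19,50,0,0,-1],[-24,55,0,0,-1],[-30,60,0,0,-1],[-36,64,0,0,-1],[-43,68,0,0,-1],[-50,71,0,0,-1],[-50,71,0,0,-1]]]'
python3 arc.py 67 -20 -5
python3 - <<'E'
from plan import *
for n in('top','side'):
    c=r.camera(n); im=c['image'][:,:,::-1]; im=im[110:340,190:440] if n=='top' else im[100:330,150:400]; cv2.imwrite(f'pics/{n}2.png',im)
a=cv2.imread('pics/top2.png');b=cv2.imread('pics/side2.png');cv2.imwrite('pics/both2.png',cv2.resize(np.hstack([a,b]),None,fx=1.6,fy=1.6))
E
```

```text
time: 4.45
ee_pos: [0.5278, 0.0016, 0.0597]
eef_rot: [0.201, 0.98, 0.0, 0.001]
ft_force: [0.2, 0.2, 1.0]
width: 0.0006
grip_force: 0.0
4.45 [0.527755   0.00158799 0.05970889] [0.21808554 0.24405614 0.95728336] [-0.56  0.3   0.55  1.92 -0.19  0.96  1.23]
67.0 [-7,2,0,0,-1] 62.0 [-12,3,0,0,-1] 57.0 [-18,3,0,0,-1] 52.0 [-23,4,0,0,-1] 47.0 [-29,3,0,0,-1] 42.0 [-34,3,0,0,-1] 37.0 [-40,2,0,0,-1] 32.0 [-45,0,0,0,-1] 27.0 [-51,-1,0,0,-1] 22.0 [-57,-4,0,0,-1] 17.0 [-62,-7,0,0,-1] 12.0 [-68,-10,0,0,-1] 7.0 [-73,-14,0,0,-1] 2.0 [-78,-19,0,0,-1] -3.0 [-82,-24,0,0,-1] -8.0 [-86,-30,0,0,-1] -13.0 [-90,-36,0,0,-1] -18.0 [-93,-42,0,0,-1]
```

View pics/both2.png

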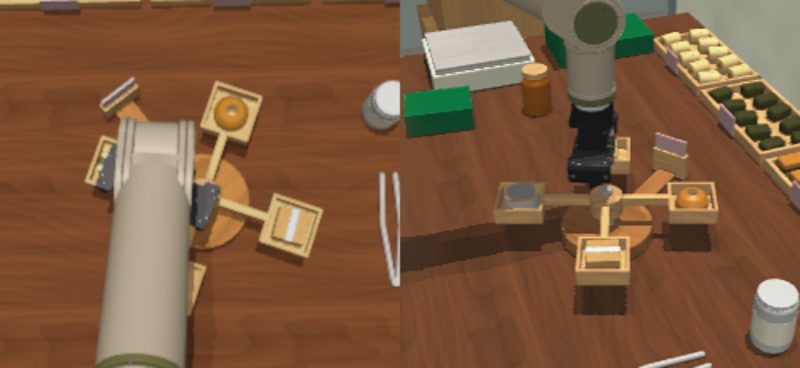

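The carousel has turned about 45° cw, with the bun now at about (334,180) in the full image. The model holds, so I continue.

```bash
python3 -m crank '[[[-7,2,0,0,-1],[-12,3,0,0,-1],[-18,3,0,0,-1],[-23,4,0,0,-1],[-29,3,0,0,-1],[-34,3,0,0,-1],[-40,2,0,0,-1],[-45,0,0,0,-1],[-51,-1,0,0,-1],[-57,-4,0,0,-1],[-62,-7,0,0,-1],[-68,-10,0,0,-1],[-73,-14,0,0,-1],[-78,-19,0,0,-1],[-82,-24,0,0,-1],[-86,-30,0,0,-1],[-90,-36,0,0,-1],[-93,-42,0,0,-1],[-93,-42,0,0,-1]]]'
python3 arc.py -23 -56 -5
python3 - <<'E'
from plan import *
for n in('top','side'):
    c=r.camera(n); im=c['image'][:,:,::-1]; im=im[110:340,190:440] if n=='top' else im[100:330,150:400]; cv2.imwrite(f'pics/{n}3.png',im)
a=cv2.imread('pics/top3.png');b=cv2.imread('pics/side3.png');cv2.imwrite('pics/both3.png',cv2.resize(np.hstack([a,b]),None,fx=1.6,fy=1.6))
E
```

```text
time: 6.45
ee_pos: [0.5954, -0.0759, 0.0597]
eef_rot: [0.202, 0.979, -0.001, 0.001]
ft_force: [-0.0, -0.7, -0.0]
width: 0.0007
grip_force: 0.0
6.45 [ 0.59538945 -0.07590579  0.05969532] [-0.01971066 -0.72458219 -0.02733808] [-0.39  0.46  0.55  1.73 -0.27  1.02  1.42]
-23.0 [-3,-5,0,0,-1] -28.0 [-4,-10,0,0,-1] -33.0 [-5,-16,0,0,-1] -38.0 [-6,-22,0,0,-1] -43.0 [-6,-28,0,0,-1] -48.0 [-6,-34,0,0,-1] -53.0 [-5,-41,0,0,-1]
```

View pics/both3.png

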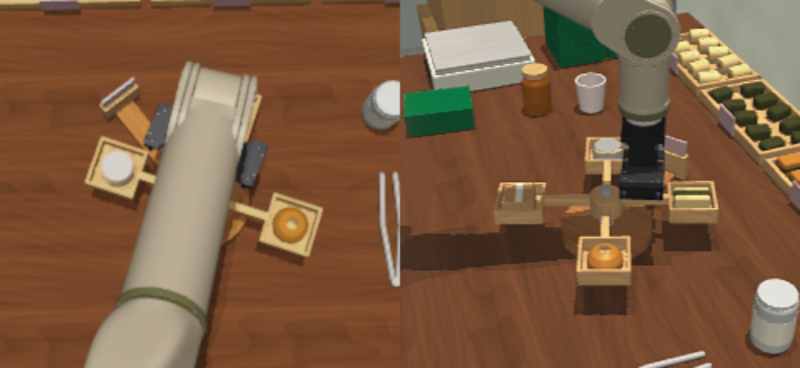

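The tin is now at about (263,215) and needs roughly 35° more. I push to just short, then measure.

```bash
python3 -m crank '[[[-3,-5,0,0,-1],[-4,-10,0,0,-1],[-5,-16,0,0,-1],[-6,-22,0,0,-1],[-6,-28,0,0,-1],[-6,-34,0,0,-1],[-6,-34,0,0,-1],[-6,-34,0,0,-1]]]'
cat > meas.py <<'E'
from plan import *
import sys
for n in('top','side'):
    c=r.camera(n); im=c['image'][:,:,::-1]; im=im[110:340,190:440] if n=='top' else im[100:330,150:400]; cv2.imwrite(f'pics/{n}4.png',im)
    h=cv2.cvtColor(c['image'],cv2.COLOR_RGB2HSV)
    m=((h[...,1]<45)&(h[...,2]>140)).astype('uint8'); k,_,st,ce=cv2.connectedComponentsWithStats(m)
    for i in range(1,k):
        p=ray(c,*ce[i],.099); d=p[:2]-HUB
        if st[i,4]>25 and abs(np.hypot(*d)-.155)<.03: print(n,st[i],p.round(3),np.hypot(*d).round(3),np.degrees(np.arctan2(d[1],d[0])).round(1))
a=cv2.imread('pics/top4.png');b=cv2.imread('pics/side4.png');cv2.imwrite(f'pics/both{sys.argv[1]}.png',cv2.resize(np.hstack([a,b]),None,fx=1.6,fy=1.6))
E
python3 meas.py 4; python3 arc.py -48 -59 -2
```

```text
time: 7.35
ee_pos: [0.5871, -0.1085, 0.0596]
eef_rot: [0.202, 0.979, -0.0, 0.0]
ft_force: [0.8, 0.1, 0.1]
width: 0.0004
grip_force: 0.0
top [328 170  25  10  67] [ 0.68  -0.139  0.099] 0.172 -22.6
top [270 181  19  19 272] [0.639 0.028 0.099] 0.155 40.7
top [312 182  11   7  41] [ 0.651 -0.076  0.099] 0.129 -1.1
top [350 193   9   8  40] [ 0.617 -0.177  0.099] 0.141 -47.2
top [265 262  18  18 105] [0.42  0.044 0.099] 0.155 131.0
side [228 200  12  10  48] [0.419 0.044 0.099] 0.156 131.1
7.45 [ 0.58725311 -0.1078594   0.05951776] [ 0.39158243 -0.69733497  0.87373486] [-0.34  0.46  0.56  1.74 -0.28  1.02  1.48]
-48.0 [-1,-2,0,0,-1] -50.0 [0,-4,0,0,-1] -52.0 [0,-7,0,0,-1] -54.0 [0,-9,0,0,-1] -56.0 [1,-12,0,0,-1] -58.0 [2,-14,0,0,-1]
```

View pics/both4.png

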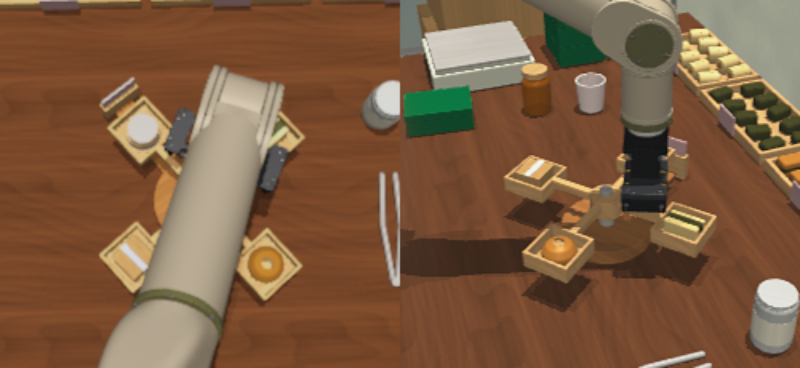

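The tin (full-image box at (270,181)) measures at 40.7°, against about 37.7° for the card. I push 4 mm more, back off, rise and check.

```bash
python3 -m crank '[[[0,-2,0,0,-1],[1,-4,0,0,-1],[1,-4,0,0,-1],[1,-4,0,0,-1],[0,2,0,0,-1],[-1,8,0,0,-1],[-1,8,0,0,-1],[-1,8,-30,0,-1],[-1,8,-70,0,-1],[-1,8,-110,0,-1],[-1,8,-140,0,-1],[150,30,-150,0,-1],[150,30,-150,0,-1],[150,30,-150,0,-1],[150,30,-150,0,-1],[150,330,-150,0,-1],[150,330,-150,0,-1],[150,330,-150,0,-1],[150,330,-150,0,-1],[150,330,-150,0,-1]]]'
python3 meas.py 5
python3 - <<'E'
from plan import *
c=r.camera('top'); im=cv2.resize(c['image'][140:300,235:395,::-1],None,fx=3.7,fy=3.7,interpolation=2)
a=np.radians(37.7)
for d,z in((.155,.099),(.236,.088),(.0,.107)):
    u,v=pix(c,[*(HUB+d*np.array([np.cos(a),np.sin(a)])),z]); cv2.circle(im,(int((u-235+.5)*3.7),int((v-140+.5)*3.7)),3,(255,0,255),-1)
cv2.imwrite('pics/fin.png',im)
E
```

```text
time: 9.45
ee_pos: [0.5608, 0.2108, 0.2094]
eef_rot: [0.201, 0.979, 0.0, 0.0]
ft_force: [0.9, -1.2, 1.0]
width: 0.0005
grip_force: 0.0
top [270 181  19  19 276] [0.64  0.027 0.099] 0.155 40.5
top [266 263  17  16  94] [0.42  0.043 0.099] 0.155 131.1
side [296 190  16   8 112] [0.639 0.027 0.099] 0.154 40.5
side [228 200  12  10  43] [0.418 0.042 0.099] 0.155 131.9
```

View pics/fin.png

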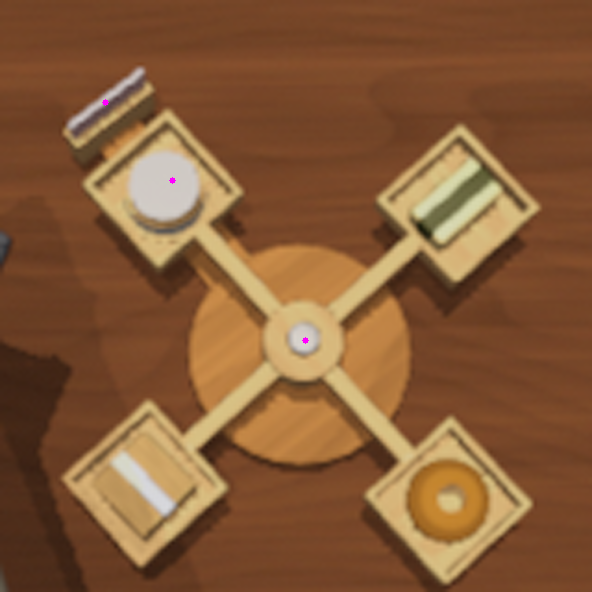

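The tin is at 40.5° and the card at about 37.7°, roughly 7.5 mm off. There is plenty of time, so I make one small nudge 4 mm further.

```bash
python3 -m crank '[[[0,-300,0,0,-1],[0,-300,0,0,-1],[0,-300,0,0,-1],[0,-300,0,0,-1],[0,-300,0,0,-1],[0,-300,0,0,-1],[0,-300,0,0,-1],[-151,-322,0,0,-1],[-151,-322,0,0,-1],[-151,-322,0,0,-1],[-151,-322,0,0,-1],[-151,-322,0,0,-1],[-151,-322,0,0,-1]]]' && python3 -c "
from plan import *
s=r.read_state();print(totool(s,[*fin(-49.5,np.arctan2(.3947,-.9188)),.06]))"
```

```text
time: 10.9
ee_pos: [0.5708, -0.1467, 0.2098]
eef_rot: [0.202, 0.979, 0.0, -0.0]
ft_force: [-0.7, 0.2, -0.1]
width: 0.0002
grip_force: 0.0
[ -0.32781829  38.57701398 149.80930811]
```

The earlier retreat stopped short of its commanded pose, so I now work from the measured pose.

```bash
python3 -m crank '[[[-2,30,0,0,-1],[-2,51,0,0,-1],[-2,51,0,0,-1],[-2,51,40,0,-1],[-2,51,80,0,-1],[-2,51,115,0,-1],[-2,51,140,0,-1],[-2,51,150,0,-1],[-2,51,150,0,-1],[-1,45,150,0,-1],[-1,41,150,0,-1],[0,38,150,0,-1],[1,35,150,0,-1],[1,33,150,0,-1],[1,33,150,0,-1],[1,33,150,0,-1]]]' && python3 meas.py 6
```

```text
time: 12.5
ee_pos: [0.5837, -0.1158, 0.0596]
eef_rot: [0.202, 0.979, 0.0, 0.0]
ft_force: [0.9, 0.3, -0.0]
width: 0.0
grip_force: 0.6
top [332 172  24  10  69] [ 0.675 -0.15   0.099] 0.171 -26.5
top [273 179  18  18 271] [0.646 0.02  0.099] 0.155 36.9
top [314 181  10  10  44] [ 0.649 -0.084  0.099] 0.128 -4.5
top [353 196   8   8  41] [ 0.61  -0.183  0.099] 0.141 -51.2
top [263 259  17  18 101] [0.428 0.051 0.099] 0.156 127.0
side [230 198  13  10  43] [0.428 0.051 0.099] 0.156 127.1
```

```bash
python3 -m crank '[[[-1,6,0,0,-1],[-2,14,0,0,-1],[-2,14,0,0,-1],[-2,14,-40,0,-1],[-2,14,-80,0,-1],[-2,14,-120,0,-1],[-2,14,-150,0,-1],[-2,14,-150,0,-1],[80,14,-150,0,-1],[80,200,-150,0,-1],[80,200,-150,0,-1],[80,200,-150,0,-1],[80,200,-150,0,-1],[80,200,-150,0,-1],[80,200,-150,0,-1]]]' && python3 meas.py 7
```

```text
time: 14.1
ee_pos: [0.5887, 0.1002, 0.2085]
eef_rot: [0.201, 0.98, -0.001, -0.001]
ft_force: [-0.0, -0.5, -0.3]
width: 0.0003
grip_force: 0.0
top [273 179  18  15 163] [0.654 0.018 0.099] 0.161 34.6
top [268 262  11  14  45] [0.423 0.046 0.099] 0.155 129.5
side [298 190  17  10 117] [0.645 0.019 0.099] 0.154 36.7
side [230 199  12   9  30] [0.426 0.049 0.099] 0.155 127.9
```

View pics/both7.png

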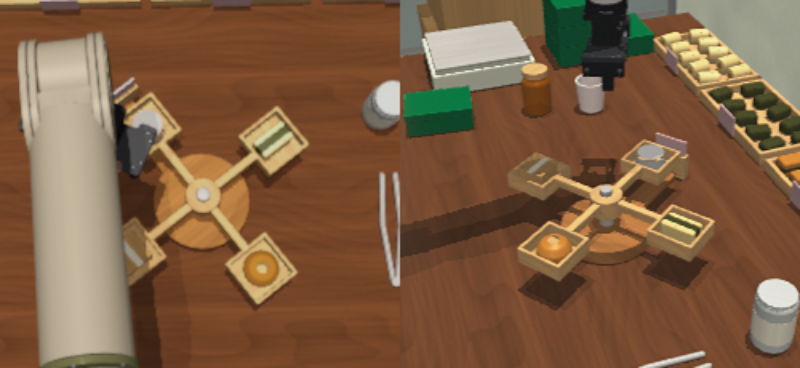

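The tin stands in front of the card at about 36.8°, within about 3 mm, and the arm is clear above. The top reading is partly hidden by the gripper, but the side view confirms it.

```bash
python3 -c "
from bench import r
print(r.close_job())"
```

```text
the job is handed in; nothing more can be done
None
```

I turned the carousel about 170° clockwise by its bare spokes, so the tin's tray now stands at rest in front of the card holder, with the tin about 3 mm from the serving place by camera measurement; the job is handed in, but no verdict came back.

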